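# Clip a glaze test tile on the colour meter, read it and unclip it

### The arm

A 6-joint arm with a two-finger parallel gripper is mounted at the origin on the work surface. World frame = base frame: x ahead of the robot, y to its left, z up, the work surface at z = 0. Lengths are in mm, angles in rad, forces in N, time in s.
With the tool pointing down it reaches from about 375 to 825 mm from the base axis. Payload 5.5 kg.
Tool frame: the origin (TCP) lies between the finger pads; the fingertips stand 19 mm ahead of it and the grasp point (between the pads) is the TCP; z points along the fingers, y is the line along which they close (so a half turn about z gives the same grasp; the last joint's range is limited). The gripper opens to 85 mm and grips with 20 to 120 N. Pads are 22 mm wide; open, the fingers measure 114 mm over their backs; the gripper's body (76 mm by 85 mm) begins 54 mm behind the grasp point. The pads swing forward as they close: fully open they stand 13 mm farther back than shut.
Start: joints at [1.142, 0.314, -0.047, 1.21, 0, 1.571], TCP at [249.464, 545.676, 216.399] pointing down, gripper open.
Joint ranges: [-2.67, 2.67], [-0.69, 1.73], [-1.03, 1.25], [-2.08, 2.16], [-1.42, 1.45], [-3.14, 3.14]. Speed limits (rad/s): [2.39, 2.39, 3.01, 3.14, 3.14, 3.14].

### API

Orientations are given as a unit quaternion [x, y, z, w].
In Python, from bench import monitor, imaging, order gives the robot as it stands. The module is installed in compiled form; this text tells all that it offers.
- The arm moves only by the tool send_rows, never from a script. Its argument "motion" is a list of rows, each a list of 7 numbers: the opening, from 0 (shut) to 1 (fully open), then the shift along the tool's x, y, z in cm, then the turn, a rotation vector about the tool's x, y, z in degrees. A call has 1 to 10 rows; each row shifts and turns the commanded pose from where the row before left it, along the tool's axes as they then stand; what a row does not reach is not made up. A row lasts 1/12 s, in which the tool goes at most 41.7 mm and 7.16 degrees, less where a joint would pass 70% of its speed; a pose out of reach is approached as far as the arm can. A call is refused whole if a number of a shift passes 4.17 or a number of a turn 7.16, either way. A call with a gripper value outside its range is refused whole. The fingers move at their own pace and stop on an object; "newtons" is the grip in N (left out, the last holds). Time passes only in rows, so rows that do not move let the fingers close. It gives the time, the measured TCP pose, the force, the opening and the grip force at its end, in the units of the state.
- monitor.sense(): the state, without advancing time (a new reading comes with each control period).
- imaging.grab_frame(name): name is "scene" or "top"; returns a dict with "frame" (480x640x3 uint8, red, green, blue), "range_z" (480x640 float32, mm along the optical axis (not along the pixel's ray), 0 where there is no reading), "K" (3x3 intrinsics, pixels), "world_from_camera" (4x4, takes a point from camera to world coordinates). Camera axes: x right, y down, z forward; pixel columns grow to the right and rows downward; lengths in mm; the calibration is good to about 2 mm. A picture is of the moment at which its call begins.
- order.close_job(): hands the job in; it is judged then, once.
The state is a dict: "t": time; "joints": joint angles; "qd": joint speeds; "tau": joint torques, N m; "position": TCP position; "tool_rot": TCP orientation; "contact_force": force on the tool from outside, world axes, zero at the start; "moment": the same for the moment, N m; "width": finger opening in mm; "grip_force": force on a finger pad.
Only numpy, scipy, OpenCV 4.12 (cv2) and the standard library are available. Lean on these libraries where they do the work, as an engineer would, in place of code of your own. Each camera call takes 0.05 s, during which the arm holds its last target. There are 200 camera calls.

### The job

Take a colour reading of the test tile on the colour meter: swing the spring clip by its red knob onto the tile's edge until it has slid the tile flush against the blue stop bar and its brass peg bears on the tile's edge, bed the tile there with a steady push of about 12 newtons on the knob for half a second (much more chips it), and let go. With the clip on, press the green button fully down, then swing the clip back out to its rest pin, leaving the tile flush against the stop bar. Never touch the tile with the gripper, and leave the other things as they stand.

Things in the scene. Friction and masses are not known exactly. Their poses are not given: they have to be found in the camera images.
- reader: Colour meter: fixed white box 200 x 200 mm, flat top (deck) 45 mm up. Origin on the work surface, 5 mm behind the box's middle; x to its back, y left, z up. On the deck two rails (5 mm high, inner faces y = +-32 mm, x -30 to 40 mm) form the tile's channel along x. Clip pivot at x = -22, y = 65 mm; a 19 mm steel rest pin (seen only) stands beside the parked clip.
- stop_bar: Blue stop bar across the back end of the channel, 84 x 12 mm, 7 mm high, fixed on the deck at a different x (41 to 49 mm in the meter's frame) each time. Origin: middle of its front face, at deck level, the face that the tile must lie against; axes parallel to the meter's.
- tile: Biscuit-fired test tile, red-brown, 60 x 60 x 8 mm, about 70 g, loose and flat in the channel, at first 2 to 17 mm short of the stop bar. Origin: centre of its underside; x towards the stop bar (near edge at x = -30 mm). It slides easily. Its edge chips if the clip presses on it with more than 20 N (about 15 N at the knob).
- clip (a joint): Swing of the clip about its upright pivot, rad: 0 = fully clear at its rest pin (end stop), arm pointing to the meter's front (-x); grows anticlockwise seen from above; fully on at about 1.5 to 1.65 (depends on the stop bar), arm pointing to the meter's -y along the tile's near edge. Range 0 to 1.8. Stays where left; pivot friction under 1 N at the knob.
- clip_pivot (a point): Point on the pivot axis of the clip, 62 mm above the work surface (level of the arm's underside).
- clip_knob (a point): Centre of the red upright round knob on the clip's arm: 12 mm diameter, 34 mm high (66 to 100 mm above the work surface), 62 mm from the pivot axis. Below it is the steel arm, 14 mm wide, reaching 70 mm from the pivot, top at 66 mm. Push it sideways or hold it from above.
- clip_peg (a point): Point on the leading side of the brass peg under the arm, where it meets the tile's edge: peg 8 mm diameter, 48 to 64 mm above the work surface, its axis 52 mm from the pivot, its leading side 7 mm ahead of the arm's middle line in the swing-on direction.
- clip_leaf_tip (a point): Middle of the low dimple of the dark spring leaf under the arm, 68 mm from the pivot, 13 mm ahead of the arm's middle line. The leaf's 30-degree ramp reaches 19 mm ahead of the peg: swung on, it pushes the tile to the stop bar, climbs 2 mm onto its edge (3 to 7 N at the knob), drags on its top (1 to 3 N), and 10 mm after the climb began the peg meets the edge and the push rises steeply. Bedding needs 9 to 10 N at the knob.
- read_button (a joint): Travel of the green button, m: 0 up, 0.006 fully down (takes 5 N); it springs back.
- read_button_top (a point): Centre of the top of the green round button, 26 mm diameter, at the front right of the meter's deck; pressed straight down.
- white_puck: Bystander: white calibration puck, 28 mm diameter, 10 mm high, on the meter's deck at the back right; origin at its underside.
- mould: Bystander: plaster mould 100 x 130 x 90 mm with a yellow band; origin at its underside.
- ware_a: Bystander: white waisted ceramic form, 80 mm diameter, 82 mm high; origin at its underside.
- bowl: Bystander: white bowl, 110 mm wide, 55 mm high; origin at its underside.
- glaze_jar: Bystander: blue glaze jar with orange cap, 68 mm diameter, 85 mm high; origin at its underside.
- brush: Bystander: brush 180 mm long lying behind the meter; origin at its underside.
- tile_stack: Bystander: stack of four coloured tiles, 60 x 60 x 32 mm, behind the meter; origin at its underside.
Things that resemble listed ones, but are neither listed nor needed, are in the scene too. What is shaped like the tile but black or purple is not meant.

How it is judged:
By the outcome, as a careful person would: the job done as asked, in the order asked, and still so for the second after the job is handed in, with the robot touching nothing.
It also fails if it takes over 67 s, if anything falls off the work surface, if the arm or the gripper's body presses on something with over 40 N, if the wrist force passes 120 N, or if a joint passes its speed limit or range.

## Working session

There is one attempt and no reset: what is moved stays moved. The work goes in short steps, Python scripts to look and compute and a tool call to move; the robot and the scene stay as the last step left them, time stands still between calls to the robot, and variables do not carry over. Pictures are saved under pics/ and viewed, at most 10 in all, crops included, and the job is handed in when it is done.

Besides the shell and the picture viewer there is one more tool, called after "Call:" as name(argument=value, ...), one argument or row to a line, values as JSON. send_rows: Moves the arm, as the interface text tells. Its arguments: {"type":"object","properties":{"motion":{"type":"array","items":{"type":"array","items":{"type":"number"}}},"newtons":{"type":"number"}},"required":["motion"]}

```bash
mkdir -p pics; cat > h.py <<'E'
import numpy as np, cv2
from bench import monitor, imaging, order
from scipy.spatial.transform import Rotation as R
def grab(name, png=None):
    f=imaging.grab_frame(name)
    if png: cv2.imwrite('pics/'+png, f['frame'][:,:,::-1])
    return f
def ray(f,u,v,z):
    d=np.linalg.inv(f['K'])@[u,v,1]; T=f['world_from_camera']
    d=T[:3,:3]@d; o=T[:3,3]
    return o+d*(z-o[2])/d[2]
def cloud(f):
    v,u=np.mgrid[0:480,0:640]; z=f['range_z']
    p=np.stack([u,v,np.ones_like(u)],-1)@np.linalg.inv(f['K']).T*z[...,None]
    T=f['world_from_camera']; return p@T[:3,:3].T+T[:3,3]
E
python3 - <<'E'
from h import *
s=monitor.sense(); print(s)
for n in('top','scene'):
    f=grab(n,n+'0.png'); print(n,f['K'].tolist(),f['world_from_camera'].round(3).tolist())
    np.savez(n+'0.npz',**f)
E
```

```text
{'t': 0.0, 'joints': array([ 1.14200673e+00,  3.14237432e-01, -4.80771204e-02,  1.21019640e+00,
       -1.40196907e-06,  1.57079012e+00]), 'qd': array([ 1.46712507e-03, -4.53862957e-04,  2.10396214e-05,  1.90368483e-03,
       -1.67961133e-04, -1.56425017e-04]), 'tau': array([ 1.51012400e-04, -5.39587355e+01,  3.39753270e+01,  1.93066278e-02,
       -1.83476518e-04,  8.75333853e-06]), 'position': array([249.21191711, 545.13322002, 215.52860534]), 'tool_rot': array([ 2.12753013e-01,  9.77105634e-01, -8.37834489e-04, -1.81716429e-04]), 'contact_force': array([-0.20690051,  0.93376163,  0.86633585]), 'moment': array([ 0.03504864, -0.00985644,  0.0192197 ]), 'grip_force': 0.0, 'width': 85.48845706895581}
top [[554.1409125841917, 0.0, 317.46636618441136], [0.0, 554.1409125841917, 234.12652213958998], [0.0, 0.0, 1.0]] [[-0.003, -0.994, 0.114, 412.554], [-1.0, 0.002, -0.007, 5.533], [0.006, -0.114, -0.993, 1158.812], [0.0, 0.0, 0.0, 1.0]]
scene [[509.83289246458946, 0.0, 320.90385459994536], [0.0, 509.83289246458946, 238.96259475683004], [0.0, 0.0, 1.0]] [[-0.084, 0.552, -0.83, 1484.249], [0.996, 0.066, -0.057, 66.373], [0.023, -0.831, -0.555, 734.153], [0.0, 0.0, 0.0, 1.0]]
```

View pics/top0.png

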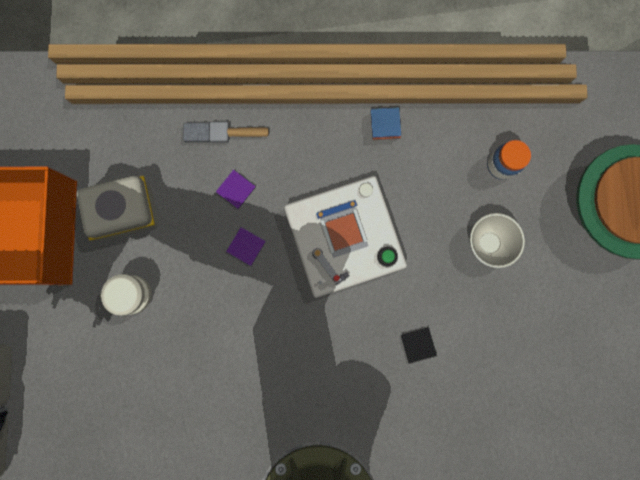

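View pics/scene0.png

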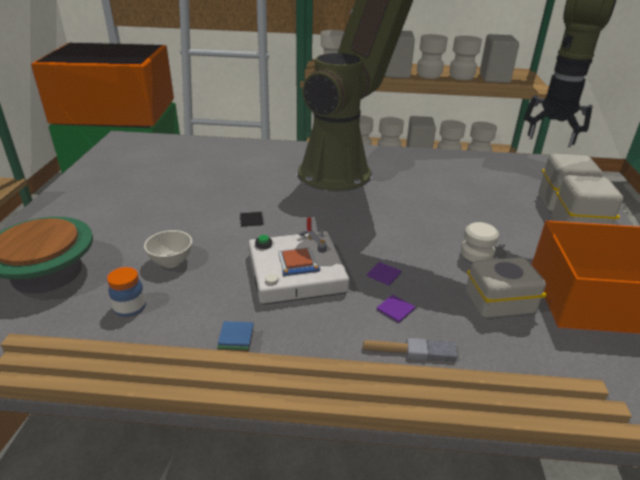

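```bash
python3 - <<'E'
from h import *
f=np.load('top0.npz'); im=f['frame'][165:305,275:415,::-1]
cv2.imwrite('pics/c1.png',cv2.resize(im,(588,588),interpolation=cv2.INTER_CUBIC))
g=np.load('scene0.npz'); im=g['frame'][210:310,240:360,::-1]
cv2.imwrite('pics/c2.png',cv2.resize(im,(720,600),interpolation=cv2.INTER_CUBIC))
for n,f in(('top',f),('scene',g)):
    P=cloud(f); m=(abs(P[...,2]-45)<4)&(P[...,0]>330)&(P[...,0]<640)&(abs(P[...,1])<150)
    m&=(f['frame'].min(-1)>60)
    q=P[m]; print(n,len(q),q.mean(0)); r=cv2.minAreaRect(q[:,:2].astype(np.float32)); print(r)
    hsv=cv2.cvtColor(f['frame'],cv2.COLOR_RGB2HSV)
    near=(P[...,0]>300)&(P[...,0]<660)&(abs(P[...,1])<170)
    for c,lo,hi in(('green',45,80),('blue',100,125),('red',172,180),('red0',0,4),('tile',5,12),('brass',14,30)):
        mm=near&(hsv[...,0]>=lo)&(hsv[...,0]<=hi)&(hsv[...,1]>110)&(hsv[...,2]>40)&(P[...,2]>38)
        k,l,st,ce=cv2.connectedComponentsWithStats(mm.astype(np.uint8))
        for i in range(1,k):
            if st[i,4]>8: print(c,st[i].tolist(),ce[i].round(1),np.median(P[l==i],0).round(1), P[l==i][:,2].max().round(1))
E
```

```text
top 6403 [534.15953013 -49.32762196  44.8546681 ]
((536.3270263671875, -57.43873596191406), (199.163330078125, 198.90972900390625), 18.429636001586914)
green [382, 250, 13, 13, 137] [387.9 255.9] [ 493.8 -141.    66.4] 72.4
blue [323, 203, 28, 13, 141] [336.2 209. ] [590.4 -39.6  51.7] 1158.8
red0 [334, 275, 6, 6, 23] [336.1 277.8] [449.7 -36.8  98. ] 102.3
tile [326, 214, 36, 36, 838] [343.6 231.3] [545.1 -53.6  52.7] 1158.8
brass [351, 202, 3, 4, 9] [352.1 203.3] [601.4 -72.   55.3] 59.0
brass [319, 213, 3, 3, 9] [320. 214.] [579.9  -7.2  55.7] 58.5
brass [315, 250, 5, 5, 17] [317.  252.4] [501.3  -0.9  72. ] 75.9
scene 2890 [548.39137668 -47.47937581  44.79674693]
((536.1581420898438, -56.39459228515625), (202.59359741210938, 198.41409301757812), 17.82500457763672)
green [258, 235, 11, 8, 66] [262.9 238.5] [ 499.2 -138.6   65.6] 69.6
blue [288, 267, 27, 7, 99] [300.7 269.9] [590.3 -38.3  51.1] 56.2
red0 [307, 218, 4, 13, 47] [308.6 223.7] [453.  -34.8  86.5] 102.2
tile [283, 249, 29, 18, 397] [296.7 257.8] [549.4 -53.   52.6] 56.2
```

View pics/c1.png

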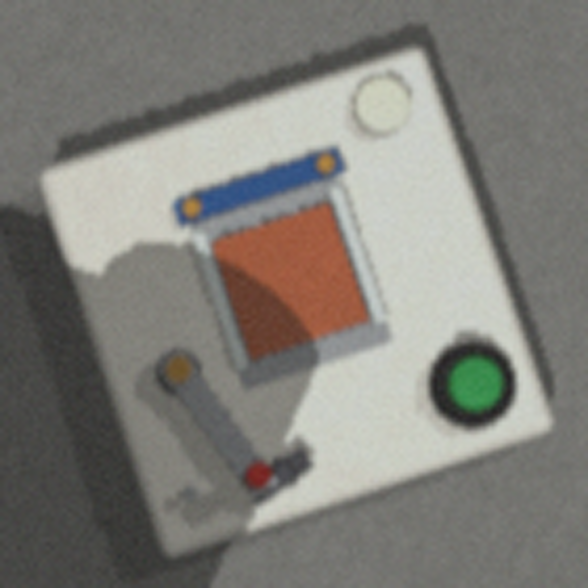

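View pics/c2.png

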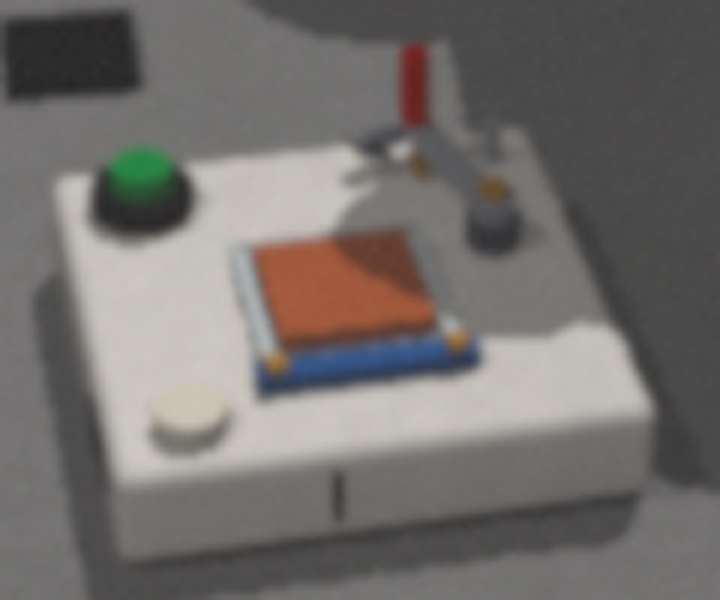

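```bash
cat >> h.py <<'E'
def mask(f,P,lo,hi,zmin=38,s=110):
    hsv=cv2.cvtColor(f['frame'],cv2.COLOR_RGB2HSV)
    return (P[...,0]>300)&(P[...,0]<660)&(abs(P[...,1])<170)&(hsv[...,0]>=lo)&(hsv[...,0]<=hi)&(hsv[...,1]>s)&(hsv[...,2]>40)&(P[...,2]>zmin)
YAW=np.radians(18.2); C=np.array([536.2,-57.]); Rm=np.array([[np.cos(YAW),-np.sin(YAW)],[np.sin(YAW),np.cos(YAW)]])
O=C+Rm@[5,0]; PIV=O+Rm@[-22,65]
def loc(p): return (np.asarray(p)[...,:2]-O)@Rm
def delta(p): # world move in tool axes (cm) from the measured pose
    s=monitor.sense(); return R.from_quat(s['tool_rot']).inv().apply(np.asarray(p)-s['position'])/10
E
python3 - <<'E'
from h import *
f=np.load('top0.npz'); g=np.load('scene0.npz')
print('O',O,'PIV',PIV)
print('piv top',ray(f,317,252.4,76), 'knob top',ray(f,336.1,277.8,100),'green top',ray(f,387.9,255.9,69),'greenS',ray(g,262.9,238.5,69))
for n,q in(('top',f),('scene',g)):
    P=cloud(q)
    for c,a,z in(('blue',(100,125),52),('tile',(5,12),53)):
        m=mask(q,P,*a); v,u=np.nonzero(m); L=loc(np.array([ray(q,i,j,z) for i,j in zip(u,v)]))
        print(n,c,'meter-frame x pct',np.percentile(L[:,0],[1,50,99]).round(1),'y',np.percentile(L[:,1],[1,50,99]).round(1))
    m=mask(q,P,45,80); print('green z',np.percentile(P[m][:,2],[50,90]))
k=ray(f,336.1,277.8,100); d=loc(k)-[-22,65]; print('theta',np.arctan2(d[1],-d[0])*-1,np.hypot(*d))
print(delta([k[0],k[1],150]))
E
```

```text
O [540.94986026 -55.43832541] PIV [499.74870542  -0.56151027]
piv top [500.54298339  -0.83119568  76.        ] knob top [449.9535197  -36.97424096 100.        ] green top [ 493.87574796 -140.69428668   69.        ] greenS [ 504.35803135 -137.47896089   69.        ]
top blue meter-frame x pct [ 46.7  51.9 135.4] y [-88.4  -1.   27.6]
top tile meter-frame x pct [-24.4   4.9 246.6] y [-2.940e+01  4.000e-01  5.907e+02]
green z [66.63503151 70.24762752]
scene blue meter-frame x pct [47.3 54.5 61.1] y [-26.8   0.3  28.6]
scene tile meter-frame x pct [-21.8   9.5  38.5] y [-27.4   0.1  28.9]
green z [65.63023976 67.89877258]
theta 0.31374281079302613 61.68830908015245
[-42.45961807 -44.59078274   6.6301379 ]
```

Call:
send_rows(
  motion=[
    [0.45,-2.36,-2.48,0,0,0,0],
    [0.45,-2.36,-2.48,0,0,0,0],
    [0.45,-2.36,-2.48,0,0,0,0],
    [0.45,-2.36,-2.48,0,0,0,0],
    [0.45,-2.36,-2.48,0,0,0,0],
    [0.45,-2.36,-2.48,0,0,0,0],
    [0.45,-2.36,-2.48,0,0,0,0],
    [0.45,-2.36,-2.48,0,0,0,0],
    [0.45,-2.36,-2.48,0,0,0,0],
    [0.45,-2.36,-2.48,0,0,0,0],
  ],
  newtons=20,
)

```text
t: 0.93
position: [360.9, 220.3, 216.2]
tool_rot: [0.213, 0.977, -0.0, -0.0]
contact_force: [2.1, -1.0, 0.2]
width: 38.1
grip_force: 0.0
```

Call:
send_rows(
  motion=[
    [0.45,-2.36,-2.48,0,0,0,0],
    [0.45,-2.36,-2.48,0,0,0,0],
    [0.45,-2.36,-2.48,0,0,0,0],
    [0.45,-2.36,-2.48,0,0,0,0],
    [0.45,-2.36,-2.48,0,0,0,0],
    [0.45,-2.36,-2.48,0,0,0,0],
    [0.45,-2.36,-2.48,0,0,0,0],
    [0.45,-2.36,-2.48,0,0,0,0],
    [0.45,0,0,1,0,0,-7],
    [0.45,0,0,1,0,0,-7],
  ],
)

```text
t: 1.77
position: [450.9, -39.0, 196.2]
tool_rot: [0.091, 0.996, -0.0, 0.0]
contact_force: [0.3, 0.5, -0.4]
width: 38.5
grip_force: 0.0
```

Call:
send_rows(
  motion=[
    [0.45,0,0,1,0,0,-7],
    [0.45,0,0,1,0,0,-7],
    [0.45,0,0,1,0,0,-7],
    [0.45,0,0,1,0,0,-7],
    [0.45,0,0,0,0,0,-7],
    [0.45,0,0,0,0,0,-7],
    [0.45,0,0,0,0,0,-4.5],
    [0.45,0,0,0,0,0,0],
  ],
)

```text
t: 2.43
position: [449.8, -36.9, 156.0]
tool_rot: [-0.309, 0.951, 0.0, -0.0]
contact_force: [0.2, 0.9, -0.2]
width: 38.6
grip_force: 0.0
```

```bash
python3 - <<'E'
from h import *
s=monitor.sense(); print(s['t'],s['position'],s['joints'],s['contact_force'],s['width'])
y=R.from_quat(s['tool_rot']).as_matrix(); print(y.round(3), np.degrees(np.arctan2(y[1,1],y[0,1])))
print(delta([450,-37,92]))
g=grab('scene'); im=g['frame'][170:290,250:400,::-1]
cv2.imwrite('pics/c3.png',cv2.resize(im,(750,600),interpolation=cv2.INTER_CUBIC))
E
```

```text
2.4333 [449.78918974 -36.91657179 155.99670503] [-8.18751491e-02  7.22437366e-02 -4.85680633e-01  1.01380690e+00
 -2.16280458e-05 -7.10846174e-01] [ 0.16732312  0.94078512 -0.16755887] 38.6216083280143
[[-0.809 -0.588 -0.001]
 [-0.588  0.809  0.   ]
 [ 0.001  0.001 -1.   ]] 126.03737344187769
[-0.01676314 -0.02294759  6.39964757]
```

View pics/c3.png

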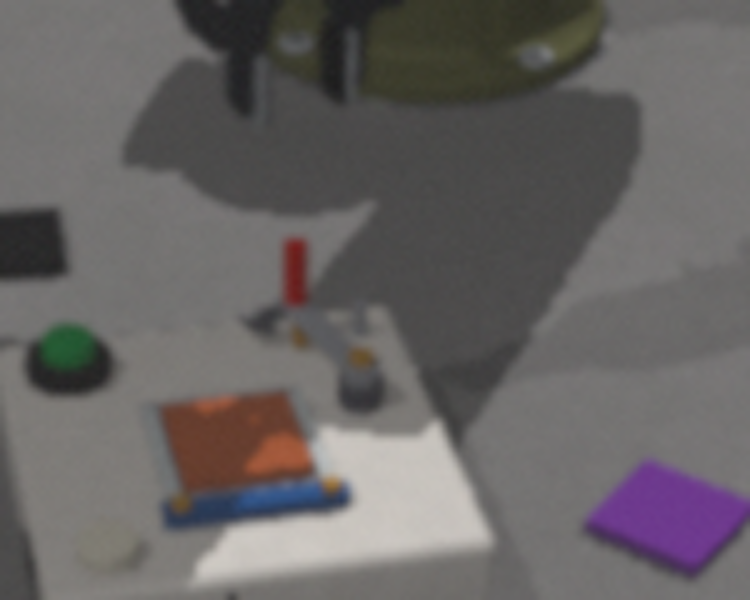

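Call:
send_rows(
  motion=[
    [0.45,0,0,2,0,0,0],
    [0.45,0,0,2,0,0,0],
    [0.45,0,0,1.5,0,0,0],
    [0.45,0,0,0.8,0,0,0],
    [0.22,0,0,0,0,0,0],
    [0.22,0,0,0,0,0,0],
    [0.22,0,0,0,0,0,0],
  ],
)

```text
t: 3.07
position: [450.9, -37.0, 94.2]
tool_rot: [-0.308, 0.951, -0.0, 0.001]
contact_force: [0.5, 0.4, 0.8]
width: 19.1
grip_force: 0.0
```

```bash
python3 - <<'E'
from h import *
f=grab('top'); s=monitor.sense(); print(s['contact_force'],s['width'],s['position'])
r=np.hypot(*(s['position'][:2]-PIV)); d=np.radians(7); n=s['position'][:2]-PIV
print('r',r,'theta',np.arctan2(n[1],n[0])%(2*np.pi)-np.pi-YAW,'chord cm',.2*62*np.sin(d/2)*np.array([np.cos(d/2),np.sin(d/2)]))
# tool x points outward or inward?
print('x.radial',R.from_quat(s['tool_rot']).apply([1,0,0])[:2]@n/r)
E
```

```text
[ 0.58490736 -0.01716335  0.25484622] 18.898466104372872 [451.10035864 -36.99763216  94.38559483]
r 60.78036379428802 theta 0.32519125864383613 chord cm [0.75558993 0.04621386]
x.radial 0.9998671694601053
```

Call:
send_rows(
  motion=[
    [0.22,-0.025,-0.378,0,0,0,-3.5],
    [0.22,-0.025,-0.378,0,0,0,-3.5],
    [0.22,-0.025,-0.378,0,0,0,-3.5],
    [0.22,-0.025,-0.378,0,0,0,-3.5],
    [0.22,-0.04,-0.54,0,0,0,-5],
    [0.22,-0.04,-0.54,0,0,0,-5],
    [0.22,-0.04,-0.54,0,0,0,-5],
    [0.22,-0.04,-0.54,0,0,0,-5],
    [0.22,-0.025,-0.378,0,0,0,-3.5],
    [0.22,-0.025,-0.378,0,0,0,-3.5],
  ],
)

```text
t: 3.95
position: [488.3, -60.0, 94.4]
tool_rot: [-0.623, 0.782, -0.001, 0.001]
contact_force: [0.1, 0.8, 0.0]
width: 19.0
grip_force: 0.0
```

```bash
cat >> h.py <<'E'
def rep():
    s=monitor.sense(); M=R.from_quat(s['tool_rot']); n=s['position'][:2]-PIV
    th=np.arctan2(n[1],n[0])%(2*np.pi)-np.pi-YAW; yt=M.apply([0,1,0]); ya=(np.arctan2(yt[1],yt[0])-np.pi/2)%(2*np.pi)-np.pi-YAW
    print('t',round(s['t'],2),'theta',round(th,4),'tool theta',round(ya%(2*np.pi),4),'r',np.hypot(*n).round(2),'z',s['position'][2].round(1),'F tool',M.inv().apply(s['contact_force']).round(2),'w',s['width'].round(1),s['grip_force'])
E
python3 -c "
from h import *
rep()
f=grab('top')
im=f['frame'][165:305,275:415,::-1]
cv2.imwrite('pics/c4.png',cv2.resize(im,(560,560),interpolation=cv2.INTER_CUBIC))"
```

```text
Traceback (most recent call last):
  File "h.py", line 27, in rep
    print('t',round(s['t'],2),'theta',round(th,4),'tool theta',round(ya%(2*np.pi),4),'r',np.hypot(*n).round(2),'z',s['position'][2].round(1),'F tool',M.inv().apply(s['contact_force']).round(2),'w',s['width'].round(1),s['grip_force'])
                                                                                                                                                                                                     ^^^^^^^^^^^^^^^^
AttributeError: 'float' object has no attribute 'round'
```

```bash
sed -i "s/s\['width'\].round(1)/round(s['width'],1)/" h.py; python3 -c "
from h import *
rep()
f=grab('scene')
im=f['frame'][190:290,240:365,::-1]
cv2.imwrite('pics/c4.png',cv2.resize(im,(700,560),interpolation=cv2.INTER_CUBIC))"
```

```text
t 3.95 theta 1.0625 tool theta 4.1693 r 60.52 z 94.4 F tool [-0.78  0.1  -0.02] w 19.0 0.0
```

View pics/c4.png

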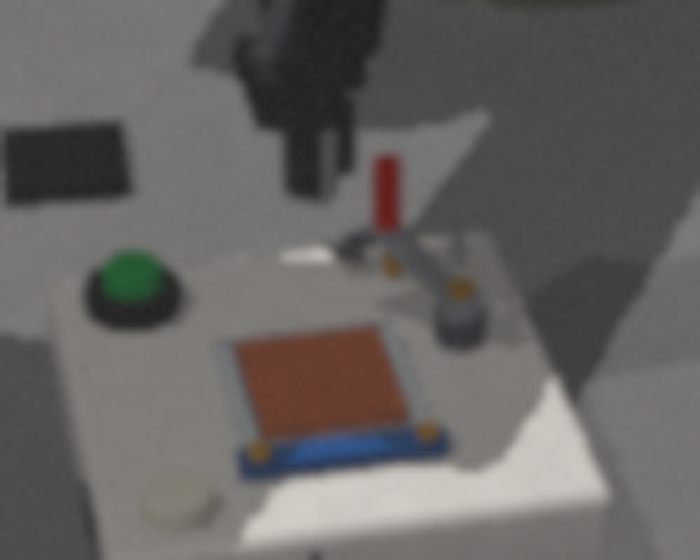

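```bash
python3 -c "
from h import *
f=grab('scene')
T=np.linalg.inv(f['world_from_camera'])
for p in [(450,-37,100),(450,-37,66),(488,-60,94),(488,-60,75),(486,-58,75)]:
    q=f['K']@(T@[*p,1])[:3]; q=q[:2]/q[2]; print(p,q,(q-[240,190])*5.6)
P=cloud(f); m=mask(f,P,0,4)|mask(f,P,172,180); v,u=np.nonzero(m); print(np.c_[u,v].min(0),np.c_[u,v].max(0),np.median(P[m],0),np.percentile(P[m][:,2],[5,95]))
# points of the fingers near tips
m=(abs(P[...,0]-488)<40)&(abs(P[...,1]+60)<45)&(P[...,2]>68)&(P[...,2]<150); Q=P[m]; print(len(Q),Q.min(0),Q.max(0)); 
for z in range(70,130,6):
  q=Q[(Q[:,2]>z)&(Q[:,2]<z+6)]; print(z,len(q),q.mean(0).round(0) if len(q) else '', q.min(0).round(0) if len(q) else '', q.max(0).round(0) if len(q) else '')
"
```

```text
(450, -37, 100) [308.14095727 217.91720759] [381.58936072 156.33636251]
(450, -37, 66) [308.00979668 229.90802571] [380.85486139 223.484944  ]
(488, -60, 94) [296.59611812 227.91542589] [316.93826145 212.32638496]
(488, -60, 75) [296.6221678  234.72490911] [317.08413968 250.45949101]
(486, -58, 75) [297.57049914 234.31822511] [322.39479517 248.18206062]
[307 218] [310 230] [452.44462384 -35.18572349  83.51245312] [68.19584489 98.44965265]
239 [448.57300217 -73.78878666  68.07683304] [515.08287351 -29.42290663 149.95079257]
70 10 [453. -37.  74.] [451. -42.  71.] [457. -32.  75.]
76 10 [451. -37.  78.] [450. -42.  77.] [455. -32.  82.]
82 11 [452. -37.  85.] [450. -42.  82.] [456. -32.  88.]
88 10 [452. -37.  91.] [449. -42.  88.] [459. -32.  93.]
94 12 [452. -37.  97.] [449. -42.  94.] [457. -32. 100.]
100 2 [451. -40. 102.] [449. -40. 101.] [453. -39. 102.]
106 8 [502. -64. 110.] [498. -74. 107.] [506. -53. 111.]
112 20 [495. -56. 115.] [476. -70. 112.] [507. -48. 118.]
118 32 [502. -60. 122.] [478. -72. 119.] [514. -48. 124.]
124 26 [497. -57. 127.] [474. -72. 124.] [512. -46. 130.]
```

```bash
python3 -c "
from h import *
f=np.load('scene0.npz')
T=np.linalg.inv(f['world_from_camera'])
for p in [(249,546,216),(249,546,210),(249,546,235)]:
    q=f['K']@(T@[*p,1])[:3]; q=q[:2]/q[2]; print(p,q)
P=cloud(f); m=(abs(P[...,0]-249)<80)&(abs(P[...,1]-546)<90)&(P[...,2]>150)&(P[...,2]<330); Q=P[m]; print(Q[:,2].min(), np.percentile(Q[:,2],[1,5]))
print(Q[Q[:,2]<Q[:,2].min()+12].round(0)[:8])
"
```

```text
(249, 546, 216) [547.02375487 152.08724779]
(249, 546, 210) [546.38398388 154.28574742]
(249, 546, 235) [549.07175764 145.04952124]
244.8121400159357 [248.45673116 257.0673759 ]
[[231. 491. 256.]
 [227. 507. 256.]
 [226. 493. 252.]
 [224. 497. 251.]
 [235. 495. 255.]
 [237. 499. 257.]
 [232. 492. 252.]
 [230. 495. 251.]]
```

Call:
send_rows(
  motion=[
    [0.45,-0.046,0.756,0,0,0,7],
    [0.45,-0.046,0.756,0,0,0,7],
    [0.45,-0.046,0.756,0,0,0,7],
    [0.45,-0.046,0.756,0,0,0,7],
    [0.45,-0.046,0.756,0,0,0,7],
    [0.45,-0.046,0.756,0,0,0,7],
    [0.45,0.12,0,0,0,0,0],
  ],
)

```text
t: 4.63
position: [448.7, -34.8, 93.9]
tool_rot: [-0.298, 0.955, 0.0, 0.0]
contact_force: [-0.0, 0.0, -0.5]
width: 38.3
grip_force: 0.0
```

```bash
cat >> h.py <<'E'
def tips(f,p):
    P=cloud(f); m=(np.hypot(P[...,0]-p[0],P[...,1]-p[1])<55)&(P[...,2]>60)&(P[...,2]<200)&(f['frame'].max(-1)<70)
    return np.percentile(P[m][:,2],[1,3,6]).round(1)
E
python3 -c "
from h import *
rep(); s=monitor.sense(); f=grab('scene'); print(s['position'],tips(f,s['position']),delta([451,-36.8,64]))"
```

```text
t 4.63 theta 0.2732 tool theta 3.4295 r 61.5 z 93.9 F tool [-0.01  0.05  0.54] w 38.3 0.0
[448.67317894 -34.82104432  93.87679889] [113.7 119.7 125.4] [-0.0783916  -0.22820779  2.9903244 ]
```

Call:
send_rows(
  motion=[
    [0.45,-0.05,-0.22,0.5,0,0,0],
    [0.45,0,0,1,0,0,0],
    [0.45,0,0,0.8,0,0,0],
    [0.45,0,0,0.4,0,0,0],
    [0.45,0,0,0,0,0,0],
  ],
)

```text
t: 5.1
position: [449.8, -37.1, 64.7]
tool_rot: [-0.3, 0.954, 0.001, -0.001]
contact_force: [-0.6, -0.1, 0.9]
width: 38.4
grip_force: 0.0
```

```bash
python3 -c "
from h import *
rep(); f=grab('scene'); s=monitor.sense(); print(s['position'],tips(f,s['position']))
im=f['frame'][180:280,240:365,::-1]
cv2.imwrite('pics/c5.png',cv2.resize(im,(700,560),interpolation=cv2.INTER_CUBIC))"
```

```text
t 5.1 theta 0.314 tool theta 3.4338 r 61.94 z 64.7 F tool [ 0.54  0.25 -0.86] w 38.4 0.0
[450.15959425 -37.1144619   65.36621312] [ 88.   94.  100.9]
```

View pics/c5.png

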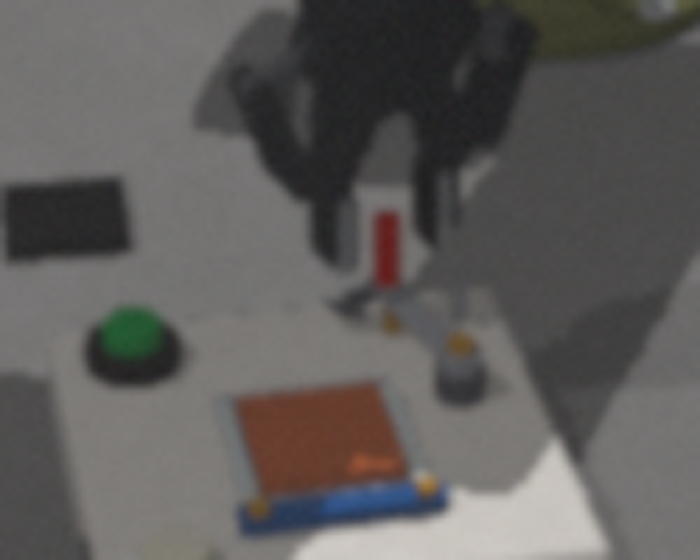

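Call:
send_rows(
  motion=[
    [0.22,0,0,0,0,0,0],
    [0.22,0,0,0,0,0,0],
    [0.22,-0.025,-0.378,0,0,0,-3.5],
    [0.22,-0.025,-0.378,0,0,0,-3.5],
    [0.22,-0.025,-0.378,0,0,0,-3.5],
    [0.22,-0.025,-0.378,0,0,0,-3.5],
    [0.22,-0.025,-0.378,0,0,0,-3.5],
    [0.22,-0.025,-0.378,0,0,0,-3.5],
  ],
)

```text
t: 5.82
position: [468.0, -52.3, 66.7]
tool_rot: [-0.47, 0.882, 0.0, 0.0]
contact_force: [0.1, 1.3, -0.0]
width: 18.5
grip_force: 0.3
```

```bash
cat >> h.py <<'E'
def knob():
    for n in('scene','top'):
        f=grab(n); P=cloud(f); m=mask(f,P,0,4,62,130)|mask(f,P,172,180,62,130)
        if m.sum()>2:
            p=np.median(P[m],0); d=p[:2]-PIV; print(n,'knob',p.round(1),m.sum(),'theta',np.arctan2(d[1],d[0])%(2*np.pi)-np.pi-YAW)
E
python3 -c "
from h import *
rep(); knob()"
```

```text
t 5.82 theta 0.7026 tool theta 3.8034 r 60.7 z 66.7 F tool [-1.12  0.69  0.02] w 18.5 0.3216932527720928
scene knob [467.1 -47.3  86.5] 15 theta 0.6434389050915497
```

Call:
send_rows(
  motion=[
    [0.22,-0.01,-0.378,0,0,0,-3.5],
    [0.22,-0.01,-0.378,0,0,0,-3.5],
    [0.22,-0.01,-0.378,0,0,0,-3.5],
    [0.22,-0.01,-0.378,0,0,0,-3.5],
    [0.22,-0.01,-0.378,0,0,0,-3.5],
    [0.22,-0.01,-0.378,0,0,0,-3.5],
    [0.22,0,0,0,0,0,0],
  ],
)

```text
t: 6.5
position: [488.9, -61.5, 66.6]
tool_rot: [-0.622, 0.783, -0.0, 0.0]
contact_force: [-0.9, -1.0, 0.1]
width: 18.7
grip_force: 0.0
```

```bash
python3 -c "
from h import *
rep(); knob()"
```

```text
t 6.5 theta 1.0774 tool theta 4.1665 r 61.9 z 66.6 F tool [ 1.17  0.65 -0.11] w 18.7 0.0
```

Call:
send_rows(
  motion=[
    [0.22,-0.003,-0.162,0,0,0,-1.5],
    [0.22,-0.003,-0.162,0,0,0,-1.5],
    [0.22,-0.003,-0.162,0,0,0,-1.5],
    [0.22,-0.003,-0.162,0,0,0,-1.5],
    [0.22,-0.003,-0.162,0,0,0,-1.5],
    [0.22,-0.003,-0.162,0,0,0,-1.5],
    [0.22,-0.003,-0.162,0,0,0,-1.5],
    [0.22,-0.003,-0.162,0,0,0,-1.5],
    [0.22,-0.003,-0.162,0,0,0,-1.5],
    [0.22,-0.003,-0.162,0,0,0,-1.5],
  ],
)

```text
t: 7.43
position: [503.8, -62.6, 66.4]
tool_rot: [0.719, -0.695, -0.0, 0.0]
contact_force: [-1.1, -0.4, -0.1]
width: 18.7
grip_force: 0.5
```

```bash
python3 -c "
from h import *
rep(); knob()"
```

```text
t 7.43 theta 1.3176 tool theta 4.4274 r 62.21 z 66.4 F tool [0.35 1.08 0.1 ] w 18.7 0.5009417049586773
```

Call:
send_rows(
  motion=[
    [0.22,-0.002,-0.108,0,0,0,-1],
    [0.22,-0.002,-0.108,0,0,0,-1],
    [0.22,-0.002,-0.108,0,0,0,-1],
    [0.22,-0.002,-0.108,0,0,0,-1],
    [0.22,-0.002,-0.108,0,0,0,-1],
    [0.22,-0.002,-0.108,0,0,0,-1],
    [0.22,-0.002,-0.108,0,0,0,-1],
    [0.22,0,0,0,0,0,0],
  ],
)

```text
t: 8.2
position: [512.2, -62.2, 66.4]
tool_rot: [0.76, -0.649, 0.0, -0.0]
contact_force: [-0.4, -0.2, -0.8]
width: 19.1
grip_force: 0.2
```

```bash
python3 -c "
from h import *
rep(); knob()"
```

```text
t 8.2 theta 1.4525 tool theta 4.5517 r 62.83 z 66.4 F tool [0.18 0.42 0.84] w 19.1 0.21521380171179771
```

Call:
send_rows(
  motion=[
    [0.22,-0.004,-0.108,0,0,0,-1],
    [0.22,-0.004,-0.108,0,0,0,-1],
    [0.22,-0.004,-0.108,0,0,0,-1],
  ],
)

```text
t: 8.55
position: [514.6, -61.6, 66.4]
tool_rot: [0.777, -0.629, -0.0, 0.0]
contact_force: [-3.7, -1.3, 1.4]
width: 19.1
grip_force: 1.8
```

Call:
send_rows(
  motion=[
    [0.22,-0.004,-0.108,0,0,0,-1],
    [0.22,-0.004,-0.108,0,0,0,-1],
  ],
)

```text
t: 8.72
position: [516.5, -61.1, 66.3]
tool_rot: [0.788, -0.615, -0.0, 0.001]
contact_force: [-2.9, -0.9, 3.0]
width: 18.9
grip_force: 1.8
```

```bash
python3 -c "
from h import *
rep(); knob()"
```

```text
t 8.72 theta 1.5224 tool theta 4.6395 r 62.79 z 66.3 F tool [ 0.2   3.06 -2.97] w 18.9 1.829816959798336
```

Call:
send_rows(
  motion=[
    [0.22,-0.004,-0.108,0,0,0,-1],
    [0.22,-0.004,-0.108,0,0,0,-1],
  ],
)

```text
t: 8.98
position: [519.6, -60.3, 66.4]
tool_rot: [0.799, -0.602, 0.0, -0.0]
contact_force: [-2.1, 0.4, 0.2]
width: 18.7
grip_force: 0.9
```

Call:
send_rows(
  motion=[
    [0.22,-0.004,-0.108,0,0,0,-1],
    [0.22,-0.004,-0.054,0,0,0,-0.5],
  ],
)

```text
t: 9.15
position: [521.2, -59.7, 66.4]
tool_rot: [0.807, -0.591, 0.0, -0.0]
contact_force: [-2.1, 0.4, 1.1]
width: 18.7
grip_force: 0.9
```

Call:
send_rows(
  motion=[
    [0.22,0,-0.054,0,0,0,-0.5],
    [0.22,0,0,0,0,0,0],
  ],
)

```text
t: 9.32
position: [521.6, -59.5, 66.4]
tool_rot: [0.809, -0.588, 0.0, -0.0]
contact_force: [-1.8, 0.8, -0.2]
width: 18.8
grip_force: 0.5
```

```bash
python3 -c "
from h import *
rep(); knob()"
```

```text
t 9.32 theta 1.6085 tool theta 4.7084 r 62.9 z 66.4 F tool [-1.31  1.44  0.17] w 18.8 0.5393747985363007
```

Call:
send_rows(
  motion=[
    [0.22,-0.01,-0.05,0,0,0,-0.5],
    [0.22,0,-0.05,0,0,0,-0.5],
  ],
)

```text
t: 9.58
position: [522.1, -59.3, 66.4]
tool_rot: [0.814, -0.581, -0.0, 0.0]
contact_force: [-1.6, 0.4, -0.4]
width: 18.6
grip_force: 0.9
```

Call:
send_rows(
  motion=[
    [0.22,0,-0.05,0,0,0,-0.5],
    [0.22,0,0,0,0,0,0],
  ],
)

```text
t: 9.75
position: [522.8, -59.0, 66.4]
tool_rot: [0.816, -0.577, -0.0, -0.0]
contact_force: [-1.0, -0.1, -0.4]
width: 18.9
grip_force: 0.7
```

Call:
send_rows(
  motion=[
    [0.22,0,-0.05,0,0,0,-0.5],
    [0.22,0,0,0,0,0,0],
  ],
)

```text
t: 9.92
position: [523.0, -58.9, 66.4]
tool_rot: [0.819, -0.574, -0.0, 0.0]
contact_force: [-1.8, -0.9, 1.0]
width: 18.5
grip_force: 1.2
```

```bash
python3 -c "
from h import *
rep()"
```

```text
t 9.92 theta 1.6318 tool theta 4.7431 r 62.81 z 66.4 F tool [ 0.25  2.   -0.98] w 18.5 1.244792640209198
```

Call:
send_rows(
  motion=[
    [0.22,0,-0.05,0,0,0,-0.5],
    [0.22,0,0,0,0,0,0],
  ],
)

```text
t: 10.08
position: [523.2, -58.8, 66.3]
tool_rot: [0.821, -0.57, -0.0, 0.0]
contact_force: [-3.7, -1.4, 2.0]
width: 19.1
grip_force: 1.8
```

Call:
send_rows(
  motion=[
    [0.22,0,-0.05,0,0,0,-0.5],
    [0.22,0,0,0,0,0,0],
  ],
)

```text
t: 10.25
position: [523.3, -58.6, 66.3]
tool_rot: [0.824, -0.567, -0.0, 0.001]
contact_force: [-4.6, -1.7, 3.5]
width: 18.7
grip_force: 2.5
```

Call:
send_rows(
  motion=[
    [0.22,0,-0.05,0,0,0,-0.5],
    [0.22,0,0,0,0,0,0],
  ],
)

```text
t: 10.42
position: [523.5, -58.6, 66.2]
tool_rot: [0.826, -0.563, -0.001, 0.001]
contact_force: [-5.8, -1.3, 5.7]
width: 18.7
grip_force: 3.1
```

```bash
python3 -c "
from h import *
rep()"
```

```text
t 10.42 theta 1.6413 tool theta 4.7694 r 62.65 z 66.2 F tool [-0.91  5.92 -5.71] w 18.7 3.083466812968254
```

Call:
send_rows(
  motion=[
    [0.22,0,0,-0.05,0,0,0],
    [0.22,0,0,0,0,0,0],
  ],
)

```text
t: 10.58
position: [523.4, -58.5, 66.4]
tool_rot: [0.826, -0.563, -0.001, 0.001]
contact_force: [-5.4, -1.0, 0.7]
width: 18.7
grip_force: 2.7
```

Call:
send_rows(
  motion=[
    [0.22,0,-0.05,-0.05,0,0,0],
    [0.22,0,0,0,0,0,0],
  ],
)

```text
t: 10.75
position: [523.4, -58.5, 66.5]
tool_rot: [0.826, -0.563, -0.001, 0.001]
contact_force: [-5.4, -2.1, -2.4]
width: 18.7
grip_force: 2.9
```

```bash
python3 -c "
from h import *
rep()"
```

```text
t 10.75 theta 1.6412 tool theta 4.7689 r 62.55 z 66.5 F tool [-0.01  5.83  2.43] w 18.7 2.8972571343183517
```

Call:
send_rows(
  motion=[
    [0.22,0,-0.1,0,0,0,0],
    [0.22,0,0,0,0,0,0],
  ],
)

```text
t: 10.92
position: [523.6, -58.4, 66.4]
tool_rot: [0.826, -0.563, -0.001, 0.002]
contact_force: [-7.4, -3.2, -0.4]
width: 18.9
grip_force: 4.1
```

```bash
python3 -c "
from h import *
rep()"
```

```text
t 10.92 theta 1.6447 tool theta 4.7687 r 62.62 z 66.4 F tool [0.27 8.06 0.46] w 18.9 4.120177924633026
```

Call:
send_rows(
  motion=[
    [0.22,0,-0.1,-0.02,0,0,0],
    [0.22,0,0,0,0,0,0],
  ],
)

```text
t: 11.08
position: [523.7, -58.4, 66.4]
tool_rot: [0.826, -0.563, -0.002, 0.003]
contact_force: [-9.8, -3.7, 0.4]
width: 18.7
grip_force: 5.1
```

Call:
send_rows(
  motion=[
    [0.22,0,-0.05,-0.01,0,0,0],
    [0.22,0,0,0,0,0,0],
  ],
)

```text
t: 11.25
position: [523.8, -58.4, 66.4]
tool_rot: [0.826, -0.563, -0.002, 0.003]
contact_force: [-10.2, -5.9, 0.7]
width: 18.7
grip_force: 5.6
```

```bash
python3 -c "
from h import *
rep()"
```

```text
t 11.25 theta 1.6468 tool theta 4.7684 r 62.62 z 66.4 F tool [ 1.81 11.65 -0.63] w 18.7 5.611170530319214
```

Call:
send_rows(
  motion=[
    [0.22,0,-0.02,0,0,0,0],
    [0.22,0,0,0,0,0,0],
    [0.22,0,0,0,0,0,0],
    [0.22,0,0,0,0,0,0],
  ],
)

```text
t: 11.58
position: [523.8, -58.4, 66.4]
tool_rot: [0.826, -0.564, -0.002, 0.003]
contact_force: [-10.9, -4.5, 0.8]
width: 18.7
grip_force: 5.8
```

Call:
send_rows(
  motion=[
    [0.22,0,0,0,0,0,0],
    [0.22,0,0,0,0,0,0],
    [0.22,0,0,0,0,0,0],
    [0.22,0,0,0,0,0,0],
    [0.22,0,0,0,0,0,0],
  ],
)

```text
t: 12.0
position: [523.8, -58.4, 66.4]
tool_rot: [0.826, -0.564, -0.002, 0.003]
contact_force: [-10.0, -5.0, 0.9]
width: 18.5
grip_force: 5.8
```

```bash
python3 -c "
from h import *
rep()"
```

```text
t 12.0 theta 1.6468 tool theta 4.7683 r 62.62 z 66.4 F tool [ 1.03 11.18 -0.84] w 18.5 5.815962105989456
```

Call:
send_rows(
  motion=[
    [0.22,0,0.25,0,0,0,0],
    [0.22,0,0.25,0,0,0,0],
    [0.22,0,0.15,0,0,0,0],
    [0.22,0,0,0,0,0,0],
  ],
)

```text
t: 12.33
position: [522.7, -59.5, 68.2]
tool_rot: [0.826, -0.563, 0.001, -0.001]
contact_force: [0.3, -0.7, -0.1]
width: 18.7
grip_force: 0.0
```

```bash
python3 -c "
from h import *
rep()"
```

```text
t 12.33 theta 1.6236 tool theta 4.7689 r 63.27 z 68.2 F tool [ 0.8  -0.05  0.14] w 18.7 0.0
```

Call:
send_rows(
  motion=[
    [0.22,0,0.15,0,0,0,0],
    [0.22,0,0,-1,0,0,0],
    [0.22,0,0,-2,0,0,0],
    [0.22,0,0,-2,0,0,0],
    [0.22,0,0,-1,0,0,0],
    [0.0,0,0,0,0,0,0],
  ],
)

```text
t: 12.83
position: [522.6, -60.3, 130.8]
tool_rot: [0.826, -0.563, 0.002, -0.001]
contact_force: [0.2, -0.5, 0.8]
width: 8.1
grip_force: 0.0
```

```bash
python3 -c "
from h import *
rep(); knob(); print(delta([494.5,-140.5,125]))
f=grab('scene')
im=f['frame'][180:290,235:365,::-1]
cv2.imwrite('pics/c6.png',cv2.resize(im,(650,550),interpolation=cv2.INTER_CUBIC))"
```

```text
t 12.83 theta 1.6183 tool theta 4.7689 r 63.99 z 130.8 F tool [ 0.55 -0.03 -0.79] w 8.1 0.0
scene knob [522.7 -57.   84.5] 36 theta 1.6401148638688727
[6.5293838  5.3647246  0.29244049]
```

View pics/c6.png

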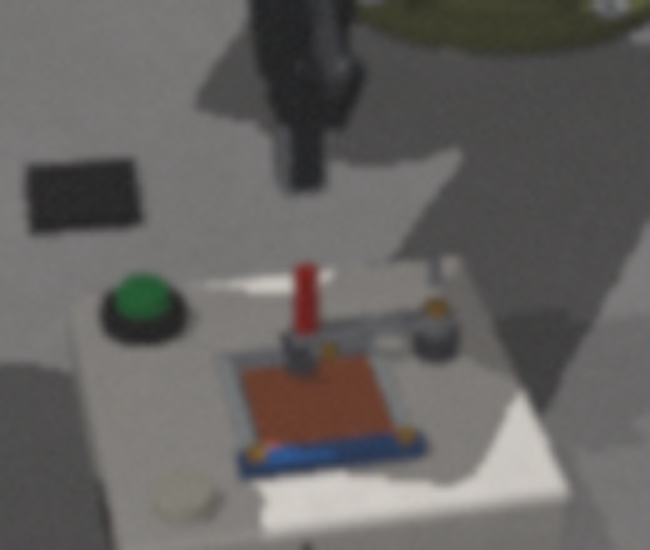

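Call:
send_rows(
  motion=[
    [0,2.18,1.79,0,0,0,0],
    [0,2.18,1.79,0,0,0,0],
    [0,2.17,1.78,0,0,0,0],
    [0,0,0,1.5,0,0,0],
    [0,0,0,2,0,0,0],
    [0,0,0,1.5,0,0,0],
    [0,0,0,0.5,0,0,0],
    [0,0,0,0,0,0,0],
  ],
)

```text
t: 13.65
position: [492.0, -139.9, 70.4]
tool_rot: [0.826, -0.563, -0.002, 0.001]
contact_force: [-0.3, 0.9, 0.4]
width: -0.2
grip_force: 0.0
```

```bash
python3 -c "
from h import *
rep(); s=monitor.sense(); print(delta([494.5,-140.5,50])); f=grab('scene')
im=f['frame'][180:290,215:345,::-1]
P=cloud(f); m=mask(f,P,45,80); v,u=np.nonzero(m); print(u.min(),u.max(),v.min(),v.max(),np.percentile(P[m],[50],0), tips(f,s['position']))
cv2.imwrite('pics/c7.png',cv2.resize(im,(650,550),interpolation=cv2.INTER_CUBIC))"
```

```text
t 13.65 theta 1.1973 tool theta 4.7687 r 139.57 z 70.4 F tool [-0.97 -0.03 -0.38] w -0.2 0.0
[ 0.15349232 -0.22303507  2.04088676]
258 267 236 242 [[ 500.32532327 -137.91565433   65.50450587]] [ 91.   96.1 101.2]
```

View pics/c7.png

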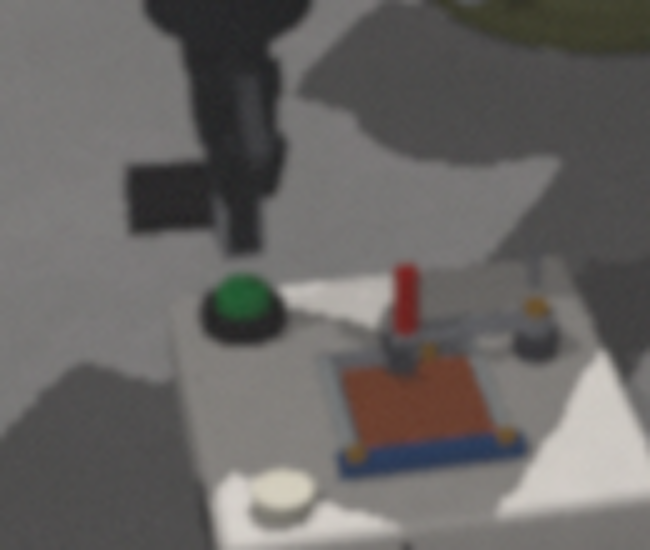

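Call:
send_rows(
  motion=[
    [0,0.15,-0.22,0.5,0,0,0],
    [0,0,0,0.3,0,0,0],
    [0,0,0,0,0,0,0],
  ],
)

```text
t: 13.95
position: [497.1, -141.0, 64.6]
tool_rot: [0.826, -0.563, 0.0, -0.0]
contact_force: [-0.6, -0.1, 0.2]
width: 0.2
grip_force: 0.0
```

Call:
send_rows(
  motion=[
    [0,0,0,0.3,0,0,0],
    [0,0,0,0,0,0,0],
  ],
)

```text
t: 14.12
position: [496.7, -141.0, 61.6]
tool_rot: [0.826, -0.563, 0.0, -0.0]
contact_force: [-0.0, 0.2, -0.0]
width: 0.0
grip_force: 0.0
```

Call:
send_rows(
  motion=[
    [0,0,0,0.3,0,0,0],
    [0,0,0,0,0,0,0],
  ],
)

```text
t: 14.28
position: [496.5, -141.0, 58.4]
tool_rot: [0.826, -0.563, -0.0, 0.0]
contact_force: [-0.4, -0.3, -0.5]
width: -0.2
grip_force: 0.0
```

Call:
send_rows(
  motion=[
    [0,0,0,0.3,0,0,0],
    [0,0,0,0,0,0,0],
  ],
)

```text
t: 14.45
position: [496.4, -141.0, 55.3]
tool_rot: [0.826, -0.563, -0.0, 0.0]
contact_force: [-0.5, -0.2, 0.5]
width: 0.0
grip_force: 0.0
```

Call:
send_rows(
  motion=[
    [0,0,0,0.3,0,0,0],
    [0,0,0,0,0,0,0],
  ],
)

```text
t: 14.62
position: [496.5, -141.0, 52.3]
tool_rot: [0.826, -0.563, -0.0, 0.0]
contact_force: [0.7, 0.3, 0.0]
width: 0.4
grip_force: 0.0
```

Call:
send_rows(
  motion=[
    [0,0,0,0.3,0,0,0],
    [0,0,0,0,0,0,0],
  ],
)

```text
t: 14.78
position: [496.8, -141.1, 49.5]
tool_rot: [0.826, -0.563, 0.0, -0.0]
contact_force: [-0.1, -0.0, 2.4]
width: 0.0
grip_force: 1.4
```

Call:
send_rows(
  motion=[
    [0,0,0,0.2,0,0,0],
    [0,0,0,0,0,0,0],
  ],
)

```text
t: 14.95
position: [496.8, -141.1, 47.7]
tool_rot: [0.826, -0.563, 0.0, -0.0]
contact_force: [-0.5, -0.0, 3.5]
width: -0.0
grip_force: 1.9
```

Call:
send_rows(
  motion=[
    [0,0,0,0.2,0,0,0],
    [0,0,0,0,0,0,0],
  ],
)

```text
t: 15.12
position: [496.9, -141.1, 46.2]
tool_rot: [0.826, -0.563, 0.0, -0.0]
contact_force: [-1.9, 0.7, 6.8]
width: 0.3
grip_force: 3.1
```

Call:
send_rows(
  motion=[
    [0,0,0,0.15,0,0,0],
    [0,0,0,0,0,0,0],
  ],
)

```text
t: 15.28
position: [497.0, -141.2, 45.9]
tool_rot: [0.826, -0.563, 0.0, -0.0]
contact_force: [-5.2, -0.0, 18.5]
width: -0.0
grip_force: 9.4
```

Call:
send_rows(
  motion=[
    [0,0,0,0.1,0,0,0],
    [0,0,0,0,0,0,0],
  ],
)

```text
t: 15.45
position: [497.1, -141.2, 45.7]
tool_rot: [0.826, -0.563, 0.001, -0.0]
contact_force: [-8.7, 3.7, 26.9]
width: -0.2
grip_force: 13.7
```

Call:
send_rows(
  motion=[
    [0,0,0,-0.5,0,0,0],
    [0,0,0,-1.5,0,0,0],
    [0,0,0,-3,0,0,0],
    [0,0,0,-3.5,0,0,0],
    [0.35,0,0,0,0,0,0],
    [0.35,-2.26,-1.72,0,0,0,0],
    [0.35,-2.26,-1.71,0,0,0,0],
    [0.35,-2.26,-1.71,0,0,0,0],
    [0.35,0,0,0,0,0,0],
  ],
)

```text
t: 16.2
position: [520.9, -55.5, 128.0]
tool_rot: [0.827, -0.562, -0.0, -0.001]
contact_force: [0.1, 0.6, -0.1]
width: 30.1
grip_force: 0.0
```

```bash
python3 -c "
from h import *
rep(); knob(); print(delta([521,-59,67]))"
```

```text
t 16.2 theta 1.621 tool theta 4.7726 r 58.89 z 128.0 F tool [-0.54 -0.34  0.06] w 30.1 0.0
scene knob [522.5 -57.   84.7] 37 theta 1.63607263932547
[ 0.09268875 -0.09581294  6.07781154]
```

Call:
send_rows(
  motion=[
    [0.35,0.1,0,2,0,0,0],
    [0.35,0,0,2,0,0,0],
    [0.35,0,0,1.5,0,0,0],
    [0.35,0,0,0.5,0,0,0],
    [0.35,0,0,0,0,0,0],
  ],
)

```text
t: 16.72
position: [518.4, -60.8, 66.7]
tool_rot: [0.826, -0.564, -0.001, 0.001]
contact_force: [-0.8, 0.0, 0.1]
width: 30.0
grip_force: 0.0
```

```bash
python3 -c "
from h import *
rep()"
```

```text
t 16.72 theta 1.5539 tool theta 4.7676 r 63.1 z 66.7 F tool [-0.31  0.7  -0.12] w 30.0 0.0
```

Call:
send_rows(
  motion=[
    [0.25,-0.003,0.162,0,0,0,2],
    [0.25,-0.003,0.162,0,0,0,2],
    [0.25,-0.003,0.162,0,0,0,2],
    [0.25,-0.003,0.162,0,0,0,2],
    [0.25,-0.003,0.162,0,0,0,2],
    [0.25,-0.003,0.162,0,0,0,1.5],
    [0.25,-0.003,0.162,0,0,0,1.5],
    [0.25,-0.003,0.162,0,0,0,1.5],
    [0.25,-0.003,0.162,0,0,0,1.5],
    [0.25,-0.003,0.162,0,0,0,1.5],
  ],
)

```text
t: 17.55
position: [505.4, -64.1, 69.5]
tool_rot: [0.73, -0.683, 0.001, -0.001]
contact_force: [0.1, -0.5, -0.6]
width: 21.0
grip_force: 0.3
```

```bash
python3 -c "
from h import *
rep();knob()"
```

```text
t 17.55 theta 1.3414 tool theta 4.4614 r 63.82 z 69.5 F tool [ 0.46 -0.04  0.59] w 21.0 0.32808867283165455
scene knob [513.7 -60.5  71.3] 8 theta 1.4821024589723437
```

Call:
send_rows(
  motion=[
    [0.25,-0.02,0.216,0,0,0,2],
    [0.25,-0.02,0.216,0,0,0,2],
    [0.25,-0.02,0.216,0,0,0,2],
    [0.25,-0.02,0.216,0,0,0,2],
    [0.25,-0.03,0.324,0,0,0,3],
    [0.25,-0.03,0.324,0,0,0,3],
    [0.25,-0.03,0.378,0,0,0,3.5],
    [0.25,-0.03,0.378,0,0,0,3.5],
    [0.25,-0.03,0.378,0,0,0,3.5],
    [0.25,-0.03,0.378,0,0,0,3.5],
  ],
)

```text
t: 18.48
position: [475.8, -57.0, 69.1]
tool_rot: [-0.543, 0.84, -0.001, 0.0]
contact_force: [0.2, -1.4, 0.7]
width: 21.3
grip_force: 0.4
```

```bash
python3 -c "
from h import *
rep();knob()"
```

```text
t 18.48 theta 0.8515 tool theta 3.9719 r 61.36 z 69.1 F tool [ 1.2  -0.71 -0.72] w 21.3 0.39803579449653625
scene knob [483.8 -57.6  71.5] 9 theta 0.9806391369241607
```

Call:
send_rows(
  motion=[
    [0.25,-0.015,0.378,0,0,0,3.5],
    [0.25,-0.015,0.378,0,0,0,3.5],
    [0.25,-0.015,0.378,0,0,0,3.5],
    [0.25,-0.015,0.378,0,0,0,3.5],
    [0.25,-0.015,0.378,0,0,0,3.5],
    [0.25,-0.015,0.378,0,0,0,3.5],
    [0.25,-0.015,0.378,0,0,0,3.5],
    [0.25,-0.015,0.378,0,0,0,3.5],
    [0.25,-0.015,0.378,0,0,0,3.5],
    [0.25,-0.015,0.216,0,0,0,2],
  ],
)

```text
t: 19.42
position: [448.6, -33.0, 68.7]
tool_rot: [-0.279, 0.96, -0.0, 0.0]
contact_force: [-0.3, -2.0, -0.3]
width: 21.7
grip_force: 0.4
```

```bash
python3 -c "
from h import *
rep();knob()"
```

```text
t 19.42 theta 0.2478 tool theta 3.3895 r 60.56 z 68.7 F tool [ 1.27 -1.52  0.28] w 21.7 0.3573143295943737
scene knob [454.6 -34.5  76.5] 18 theta 0.32777702416129917
```

Call:
send_rows(
  motion=[
    [0.25,-0.01,0.27,0,0,0,2.5],
    [0.25,-0.01,0.27,0,0,0,2.5],
    [0.25,-0.01,0.27,0,0,0,2.5],
    [0.25,-0.01,0.27,0,0,0,2.5],
    [0.25,-0.01,0.216,0,0,0,2],
    [0.25,-0.01,0.216,0,0,0,2],
    [0.25,0,0,0,0,0,0],
  ],
)

```text
t: 20.1
position: [442.4, -19.1, 68.4]
tool_rot: [-0.161, 0.987, -0.0, 0.0]
contact_force: [-0.2, 0.0, 0.3]
width: 21.4
grip_force: 0.0
```

Call:
send_rows(
  motion=[
    [0.25,0,0.108,0,0,0,1],
    [0.25,0,0.108,0,0,0,1],
  ],
)

```text
t: 20.27
position: [441.9, -17.2, 68.4]
tool_rot: [-0.143, 0.99, -0.0, 0.0]
contact_force: [0.7, -1.1, 0.7]
width: 21.3
grip_force: 0.3
```

```bash
python3 -c "
from h import *
rep();knob()"
```

```text
t 20.27 theta -0.0384 tool theta 3.1106 r 60.21 z 68.4 F tool [-0.36 -1.29 -0.73] w 21.3 0.29445474967360497
scene knob [445.2 -20.8  83.8] 34 theta 0.038388138448050446
```

Call:
send_rows(
  motion=[
    [0.25,0,0.108,0,0,0,0],
    [0.25,0,0.108,0,0,0,0],
    [0.25,0,0,0,0,0,0],
  ],
)

```text
t: 20.62
position: [440.7, -14.8, 68.2]
tool_rot: [-0.143, 0.99, 0.0, -0.0]
contact_force: [-0.3, 0.2, -0.4]
width: 21.2
grip_force: 0.1
```

Call:
send_rows(
  motion=[
    [0.25,0,0.1,0,0,0,0],
    [0.25,0,0.05,0,0,0,0],
    [0.25,0,0,0,0,0,0],
  ],
)

```text
t: 20.87
position: [440.5, -14.1, 68.2]
tool_rot: [-0.143, 0.99, -0.001, -0.0]
contact_force: [0.2, -3.7, -0.4]
width: 21.5
grip_force: 1.9
```

```bash
python3 -c "
from h import *
rep();knob()"
```

```text
t 20.87 theta -0.0937 tool theta 3.1107 r 60.75 z 68.2 F tool [ 0.82 -3.61  0.39] w 21.5 1.946314126253128
scene knob [445.  -18.1  82.1] 28 theta -0.007408765885351665
```

Call:
send_rows(
  motion=[
    [0.25,0,0.08,0,0,0,0],
    [0.25,0,0,0,0,0,0],
  ],
)

```text
t: 21.13
position: [440.5, -13.9, 68.2]
tool_rot: [-0.143, 0.99, -0.001, 0.0]
contact_force: [1.5, -7.3, -2.2]
width: 21.5
grip_force: 3.5
```

Call:
send_rows(
  motion=[
    [0.25,0,-0.25,0,0,0,0],
    [0.25,0,-0.25,0,0,0,0],
    [0.25,0,0,0,0,0,0],
  ],
)

```text
t: 21.38
position: [441.7, -17.2, 68.2]
tool_rot: [-0.143, 0.99, 0.001, 0.0]
contact_force: [-0.7, -0.4, -0.2]
width: 20.9
grip_force: 0.0
```

```bash
python3 -c "
from h import *
rep();knob()"
```

```text
t 21.38 theta -0.0382 tool theta 3.1107 r 60.42 z 68.2 F tool [ 0.84 -0.2   0.24] w 20.9 0.0
scene knob [444.4 -18.4  83.6] 35 theta -0.005525680843232683
```

Call:
send_rows(
  motion=[
    [0.25,0,0,-1,0,0,0],
    [0.25,0,0,-3,0,0,0],
    [0.25,0,0,-3,0,0,0],
    [0.25,0,0,-3,0,0,0],
    [0.25,0,3,-2,0,0,0],
    [0.25,0,4,0,0,0,0],
    [0.25,0,4,0,0,0,0],
    [0.25,0,4,0,0,0,0],
    [0.25,0,0,0,0,0,0],
  ],
)

```text
t: 22.23
position: [397.3, 132.2, 189.3]
tool_rot: [-0.147, 0.989, 0.002, 0.0]
contact_force: [-0.4, -0.6, -0.4]
width: 21.6
grip_force: 0.0
```

```bash
python3 -c "
from h import *
rep();knob()
f=grab('top'); g=grab('scene')
a=cv2.resize(f['frame'][165:305,275:415,::-1],(400,400),interpolation=cv2.INTER_CUBIC)
b=cv2.resize(g['frame'][210:310,240:340,::-1],(400,400),interpolation=cv2.INTER_CUBIC)
cv2.imwrite('pics/c8.png',np.hstack([a,b]))
for q in(f,g):
    P=cloud(q)
    for a,z in(((100,125),52),((5,12),53)):
        m=mask(q,P,*a)&(P[...,2]<70); v,u=np.nonzero(m); L=loc(np.array([ray(q,i,j,z) for i,j in zip(u,v)])); L=L[(abs(L)<70).all(1)]
        print(np.percentile(L[:,0],[2,50,98]).round(1))"
```

```text
t 22.23 theta -1.2309 tool theta 3.1186 r 167.68 z 189.3 F tool [ 0.59 -0.49  0.4 ] w 21.6 0.0
scene knob [443.4 -18.6  87.9] 42 theta -0.008226679713096319
top knob [442.  -19.6  99.8] 20 theta 0.0015030673805791483
[48.6 52.5 56.3]
[-11.7  15.8  43.2]
[50.9 56.2 61.1]
[-9.3 17.7 42.7]
```

View pics/c8.png

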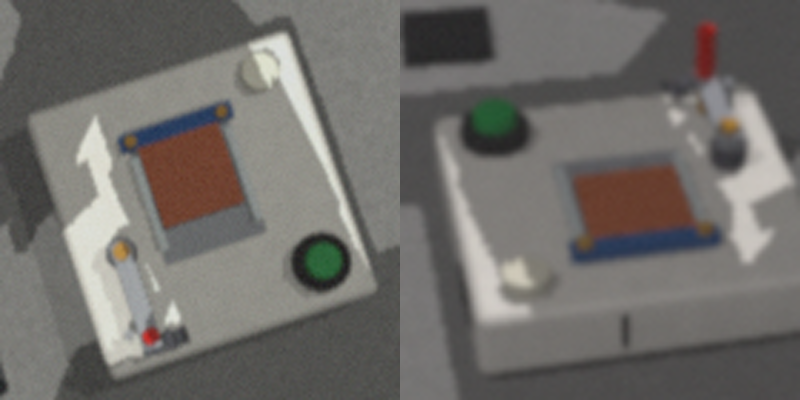

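The tile is up against the blue bar with no gap, the clip is parked at its pin, and nothing else has moved.

```bash
python3 -c "
from h import *
print(order.close_job())"
```

```text
the job is handed in; nothing more can be done
None
```

The job is handed in: the tile was bedded at about 11.5 N for 0.75 s, the button was pressed to its end stop with the clip on, and the clip is back at its pin with the tile looking flush against the stop bar in both views; the fingertips sat about 30 mm higher than the stated tool geometry, so my first swing passed above the knob without touching it and I set heights from the images and contact force.

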